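# Lay the bracelet case on the counter pad

### The job

A customer wants to see the bracelet case that stands on end on the counter pad. Using only fingertip pushes, first slide the eye loupe, still standing, completely off the stitched suede panel; then tip the case over with a push high up on its lid face, so that it falls onto its back, lid up, and lies flat wholly inside the panel. Do not pinch, grip or lift anything, and leave the other goods where they stand.

Things in the scene. Friction and masses are not known exactly. Their poses are not given: they have to be found in the camera images.
- pad: Counter pad, fixed: taupe leather mat 300 mm (its x) by 420 mm (its y), 6 mm thick. Origin: centre of its underside; its top is 6 mm up. In its middle, centred on the origin, is a flush pale suede panel, 120 mm (x) by 250 mm (y), framed by a stitched seam. The case stands at the panel's +y end and must fall towards the pad's -y. The margin outside the seam is 90 mm wide on the +x and -x sides.
- case: Bracelet case, loose, 130-250 g: slim closed box on end, 50 mm wide (its x), 28 mm thick (y), 190 mm tall (z, up at the start). Origin: centre of its foot, on the pad. Lid face looks to its +y (away from the panel), back to its -y; within 4 degrees of square to the pad. Under 1 N near the top tips it over its back's lower edge; past 9 degrees it falls by itself.
- case_foot_a (a point): Foot end of the case, middle of the thickness, on its -x long side (25 mm from the origin).
- case_foot_b (a point): The same on its +x long side.
- case_top_a (a point): Top end of the case (190 mm from the foot), middle of the thickness, on its -x long side.
- case_top_b (a point): The same on its +x long side.
- loupe: Eye loupe, loose, about 30 g: small black tapered cup standing wide end down on the suede panel, where the case must fall. 37 mm across at the bottom, 27 mm across from 17 mm up, 30 mm high. Origin: centre of its underside. Pushed in its lower 20 mm it slides without tipping. It may go off any side of the panel.
- ring_cone: Bystander, loose: cream ring cone 42 mm across at the foot, 68 mm high, on a margin of the pad. Origin under its centre.
- ring_box: Bystander, loose: closed ring box 52 x 52 mm, 42 mm high, on a margin of the pad. Origin under its centre.
- necklace_box: Bystander, loose: flat square necklace box standing on edge on the counter on the -y side, 34 mm (its x) by 165 mm (its y), 165 mm high. Origin under its centre.
- cleaner: Bystander, loose: white bottle 42 mm across, 135 mm high, on the counter on the -y side. Origin under its centre.

How it is judged:
On the way, in this order (a step that is already met when the one before it is completed fails the run):
1. the loupe stands clear of the suede panel while the case still stands ((x of loupe in the frame of pad above 0.078 m or x of loupe in the frame of pad below -0.078 m or y of loupe in the frame of pad above 0.143 m or y of loupe in the frame of pad below -0.143 m) and angle between loupe's own z axis and vertical below 0.15 rad and angle between case's own z axis and vertical below 0.1 rad), for 0.1 s.
2. the fingers, on the upper half of the case, tip it (angle between case's own z axis and vertical between 0.015 and 0.5 rad and contact force between the fingers and case above 0.01 N and z of the grasp point in the frame of case above 0.1 m).
At the end, for the whole second after the job is handed in: The case lies on its back, lid up and flat (within about 3 degrees) on the pad, all four corners of its outline within the stitched seam of the panel (1 mm grace), at rest; the loupe stands upright with its rim outside the seam, at rest; the other goods have moved less than 10 mm (angle between case's own z axis and vertical between 1.51 and 1.63 rad and angle between case's own y axis and vertical below 0.06 rad and height (world z) of case between 0.016 and 0.024 m and not (x of any of case_foot_a, case_foot_b, case_top_a, case_top_b in the frame of pad above 0.061 m or x of any of case_foot_a, case_foot_b, case_top_a, case_top_b in the frame of pad below -0.061 m or y of any of case_foot_a, case_foot_b, case_top_a, case_top_b in the frame of pad above 0.126 m or y of any of case_foot_a, case_foot_b, case_top_a, case_top_b in the frame of pad below -0.126 m) and (x of loupe in the frame of pad above 0.078 m or x of loupe in the frame of pad below -0.078 m or y of loupe in the frame of pad above 0.143 m or y of loupe in the frame of pad below -0.143 m) and angle between loupe's own z axis and vertical below 0.15 rad and linear speed of each of case, loupe below 0.02 m/s and angular speed of each of case, loupe below 0.2 rad/s); the robot touches nothing.
It fails at once if the case is lifted off its foot (its foot end rises more than 30 mm above the pad) (height (world z) of case above 0.036 m).
It fails at once if the case lies with a corner more than 3 mm outside the panel (angle between case's own z axis and vertical above 1.45 rad and (x of any of case_foot_a, case_foot_b, case_top_a, case_top_b in the frame of pad above 0.063 m or x of any of case_foot_a, case_foot_b, case_top_a, case_top_b in the frame of pad below -0.063 m or y of any of case_foot_a, case_foot_b, case_top_a, case_top_b in the frame of pad above 0.128 m or y of any of case_foot_a, case_foot_b, case_top_a, case_top_b in the frame of pad below -0.128 m)).
It fails at once if the loupe is lifted or tipped over (height (world z) of loupe above 0.014 m or angle between loupe's own z axis and vertical above 0.6 rad).
It fails at once if the loupe or the case is gripped or pressed hard (more than 15 N) (contact force between the fingers and loupe above 15 N or contact force between the fingers and case above 15 N).
It fails at once if another loose thing is moved more than 10 mm (distance of any of ring_cone, ring_box, necklace_box, cleaner from where it was at the start of the episode above 0.01 m).
It also fails if it takes over 45 s, if anything falls off the work surface, if the arm or the gripper's body presses on something with over 40 N, if the wrist force passes 120 N, or if a joint passes its speed limit or range.

### The arm

A 6-joint arm with a two-finger parallel gripper is mounted at the origin on the work surface. World frame = base frame: x ahead of the robot, y to its left, z up, the work surface at z = 0. Lengths are in m, angles in rad, forces in N, time in s.
With the tool pointing down it reaches from about 0.275 to 0.825 m from the base axis. Payload 4.9 kg.
Tool frame: the origin (TCP) lies at the centre of the arm's flange, where the gripper is bolted on; the fingertips stand 173 mm ahead of it and the grasp point (between the pads) lies 155 mm ahead of it; z points along the fingers, x is the direction in which the jaws open and shut, and the axes are right-handed (so a half turn about z gives the same grasp; the last joint's range is limited). The gripper opens to 85 mm and grips with 20 to 120 N. Pads are 22 mm wide; open, the fingers measure 114 mm over their backs; the gripper's body (76 mm by 85 mm) begins 54 mm behind the grasp point. The pads swing forward as they close: fully open they stand 13 mm farther back than shut.
Start: joints at [1.139, 0.326, -0.193, 1.052, 0, 1.437], TCP at [0.161, 0.526, 0.405] pointing down, gripper open.
Joint ranges: [-2.65, 2.65], [-0.97, 1.79], [-1.3, 1.35], [-1.93, 2.1], [-1.47, 1.37], [-3.14, 3.14]. Speed limits (rad/s): [2.57, 2.57, 3.14, 3.14, 3.14, 3.14].

### API

Orientations are given as a unit quaternion [w, x, y, z].
In Python, from workcell import r gives the robot as it stands. Calls block until the motion is done:
- r.movep(position, orientation): joint-space move of the TCP to a pose.
- r.move_linear(position, rate=0.15, rot=None): straight line of the TCP; rot=None keeps the orientation; rate is the mean speed in m/s.
- r.move_joints(angles): joint-space move.
- r.release() and r.grasp(effort=None): open the fingers fully, or close them until they stop; effort is the grip in N (None keeps the last).
- r.pause(seconds).
- r.ik(position, orientation): joint angles nearest the present ones, or None.
- r.get_obs(): the state.
- r.capture(name): name is "scene" or "top" or "wrist"; returns (picture, depth): 400x640x3 uint8, red, green, blue; 400x640 float32, m along the optical axis (not along the pixel's ray), 0 where there is no reading.
- r.camera_params(name): a dict with "mtx" (3x3 intrinsics, pixels), "cam_to_world" (4x4, takes a point from camera to world coordinates); the wrist camera has in their place "T_tool_cam" (4x4, takes a point from camera to tool coordinates, whose origin is the TCP and whose axes are the tool frame's). Camera axes: x right, y up, looking along -z (the intrinsics and any distortion apply to the point x, -y, -z); pixel columns grow to the right and rows downward; lengths in m; the calibration is good to about 2 mm. A picture is of the moment at which its call begins: read the wrist's pose just before it. camera_params takes no time and is no camera call.
A pose or a line that the arm cannot do raises r.IKError and nothing moves.
- r.sign_off(): hands the job in, once; it reports no verdict.
The state is a dict: "clock": time; "joints": joint angles; "joint_vel": joint speeds; "effort": joint torques, N m; "ee_pos": TCP position; "ee_rot": TCP orientation; "ft_force": force on the tool from outside, world axes, zero at the start; "moment": the same for the moment, N m; "gripper_width": finger opening in m.
Only numpy, scipy, OpenCV 4.12 (cv2) and the standard library are available. Lean on these libraries where they do the work, as an engineer would, in place of code of your own. Each camera call takes 0.05 s, during which the arm holds its last target. There are 200 camera calls.

## Working session

There is one attempt and no reset: what is moved stays moved. The work goes in short steps, each a Python script; the robot and the scene stay as the last script left them, time stands still between calls to the robot, and variables do not carry over. Pictures are saved under pics/ and viewed, about 8 in all and at most 12, crops included, and the job is handed in when it is done.

```bash
mkdir -p pics; python3 - <<'E'
from workcell import r
import cv2,numpy as np
for n in("top","scene"):
    p,d=r.capture(n); cv2.imwrite(f"pics/{n}0.png",p[:,:,::-1]); np.save(f"pics/{n}0.npy",d)
    c=r.camera_params(n); print(n,c)
print(r.get_obs()); print(r.camera_params("wrist"))
E
```

```text
top {'mtx': array([[484.65985872,   0.        , 319.45769845],
       [  0.        , 484.65985872, 200.48286388],
       [  0.        ,   0.        ,   1.        ]]), 'cam_to_world': array([[ 0.01750005,  0.99848178, -0.05222922,  0.50501537],
       [-0.99973535,  0.01825435,  0.01400023, -0.12125052],
       [ 0.01493239,  0.0519704 ,  0.99853698,  1.25176245],
       [ 0.        ,  0.        ,  0.        ,  1.        ]])}
scene {'mtx': array([[371.85408851,   0.        , 319.31878558],
       [  0.        , 371.85408851, 196.08176958],
       [  0.        ,   0.        ,   1.        ]]), 'cam_to_world': array([[-0.82644915, -0.49386934,  0.27032365,  0.80106785],
       [ 0.56295972, -0.73139157,  0.38489313,  0.18324948],
       [ 0.00762552,  0.47027593,  0.88248649,  0.84777534],
       [ 0.        ,  0.        ,  0.        ,  1.        ]])}
{'clock': 0.1, 'joints': array([ 1.13880066e+00,  3.26886935e-01, -1.93478587e-01,  1.05200203e+00,
       -1.75180807e-05,  1.43659994e+00]), 'joint_vel': array([ 4.46695391e-04, -8.48378437e-04,  1.14116194e-03,  1.45509011e-04,
        1
[... 275 characters left out ...]
3091e-01, -6.84355455e-04]), 'ft_force': array([-0.40477196, -0.12562019, -0.18762067]), 'moment': array([0.03172642, 0.04091075, 0.02269452]), 'gripper_width': 0.08559834925450771}
{'mtx': array([[358.80540159,   0.        , 321.2019163 ],
       [  0.        , 358.80540159, 194.43165766],
       [  0.        ,   0.        ,   1.        ]]), 'T_tool_cam': array([[ 9.99999829e-01,  8.60959168e-05, -5.78554582e-04,
         1.14324845e-03],
       [-7.88452170e-05, -9.60240241e-01, -2.79174986e-01,
        -7.09025912e-02],
       [-5.79587218e-04,  2.79174984e-01, -9.60240070e-01,
         3.14045333e-02],
       [ 0.00000000e+00,  0.00000000e+00,  0.00000000e+00,
         1.00000000e+00]])}
```

View pics/top0.png

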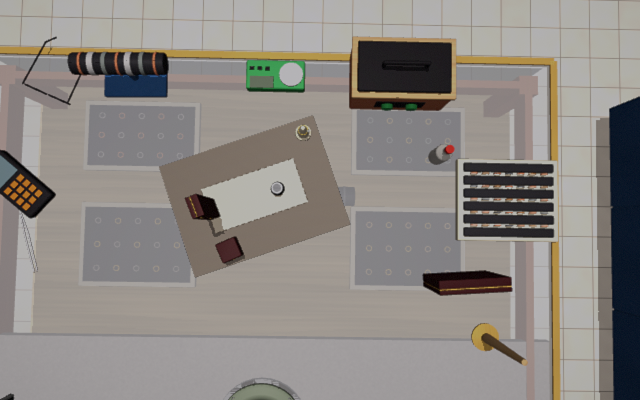

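View pics/scene0.png

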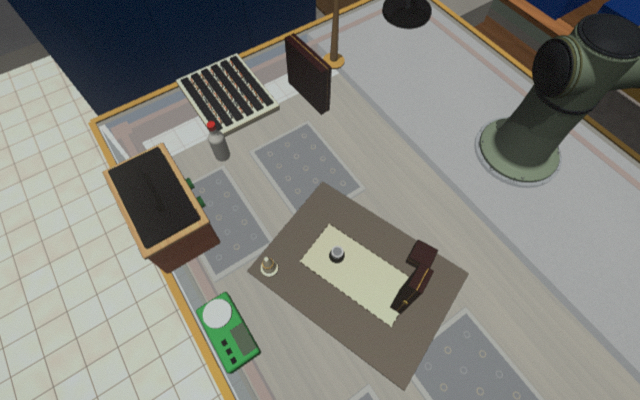

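```bash
cat > h.py <<'E'
import numpy as np,cv2
from workcell import r
def px2w(n,u,v,z):
    c=r.camera_params(n);K=c["mtx"];T=c["cam_to_world"]
    d=T[:3,:3]@np.array([(u-K[0,2])/K[0,0],-(v-K[1,2])/K[1,1],-1]); o=T[:3,3]
    return o+d*(z-o[2])/d[2]
def cloud(n,d):
    c=r.camera_params(n);K=c["mtx"];T=c["cam_to_world"]
    v,u=np.indices(d.shape)
    P=np.stack([(u-K[0,2])/K[0,0]*d,-(v-K[1,2])/K[1,1]*d,-d],-1)
    return P@T[:3,:3].T+T[:3,3]
E
python3 - <<'E'
from h import *
# pad corners & panel
im=cv2.imread("pics/top0.png")
cv2.imwrite("pics/crop.png",cv2.resize(im[105:285,150:360],None,fx=3.8,fy=3.3,interpolation=cv2.INTER_CUBIC)[:600,:800])
for uv in [(312,115),(350,223),(196,277),(159,167)]: print(px2w("top",*uv,0.006))
g=(cv2.cvtColor(im,cv2.COLOR_BGR2HSV))
d=np.load("pics/top0.npy");P=cloud("top",d)
for nm,(u,v) in dict(loupe=(277,188),cone=(303,132),cleaner=(445,152),rbox=(229,250),case=(196,207),neck=(468,283)).items(): print(nm,P[v,u],px2w("top",u,v,.03))
v,u=np.indices(d.shape)
def top(nm,box,z0,z1):
    a,b,c,e=box; s=P[b:e,a:c].reshape(-1,3); s=s[(s[:,2]>z0)&(s[:,2]<z1)]
    if len(s)<4: print(nm,len(s));return
    q=cv2.minAreaRect(s[:,:2].astype(np.float32)*1000); print(nm,len(s),s.mean(0),s[:,2].max(),q)
top("loupe",(262,172,294,204),.024,.04)
top("case",(175,180,225,240),.18,.21)
top("rbox",(212,232,245,266),.04,.06)
top("cone",(290,118,316,145),.012,.09)
top("neck",(415,265,520,300),.15,.18)
top("cleaner",(425,135,465,170),.03,.16)
E
```

```text
[ 0.79212119 -0.11545622  0.006     ]
[ 0.51366449 -0.21823168  0.006     ]
[0.36957562 0.17187688 0.006     ]
[0.64881185 0.27525197 0.006     ]
loupe [ 0.59797049 -0.03117014  0.03709584] [ 0.59851352 -0.03064391  0.03      ]
cone [ 0.73780585 -0.09403945  0.05387498] [ 0.74244557 -0.09349711  0.03      ]
cleaner [ 0.68406678 -0.43117076  0.12076077] [ 0.69843532 -0.45604128  0.03      ]
rbox [0.44159625 0.08284376 0.04838964] [0.4406271  0.08596267 0.03      ]
case [0.54119752 0.13202709 0.19506955] [0.54684966 0.17159244 0.03      ]
neck [ 0.38289665 -0.47271763  0.16230907] [ 0.3680659  -0.51540168  0.03      ]
loupe 99 [ 0.59917644 -0.03026584  0.03577563] 0.03995183459578944 ((599.5502319335938, -29.532487869262695), (28.031789779663086, 24.89561653137207), 45.40786361694336)
case 326 [0.54324962 0.13480326 0.19430724] 0.20100487870180572 ((543.4678344726562, 136.40676879882812), (50.21591567993164, 28.85619354248047), 22.921077728271484)
rbox 445 [0.4424295  0.08509818 0.04718697] 0.05362188592924433 ((442.26324462890625, 85.98118591308594), (51.87759780883789, 53.18394088745117), 24.90682029724121)
cone 158 [ 0.74122452 -0.09258328  0.03835509] 0.07499560562666008 ((744.4298095703125, -91.83588409423828), (38.17232131958008, 40.8319206237793), 61.35626220703125)
neck 1174 [ 0.37787203 -0.48661116  0.16409171] 0.17157397659824336 ((377.2882385253906, -488.6565246582031), (34.504249572753906, 167.0868682861328), 3.9107718467712402)
cleaner 339 [ 0.68587445 -0.43165629  0.09038797] 0.1391710135126727 ((674.71484375, -456.63177490234375), (89.50285339355469, 41.328800201416016), 52.03817367553711)
```

View pics/crop.png

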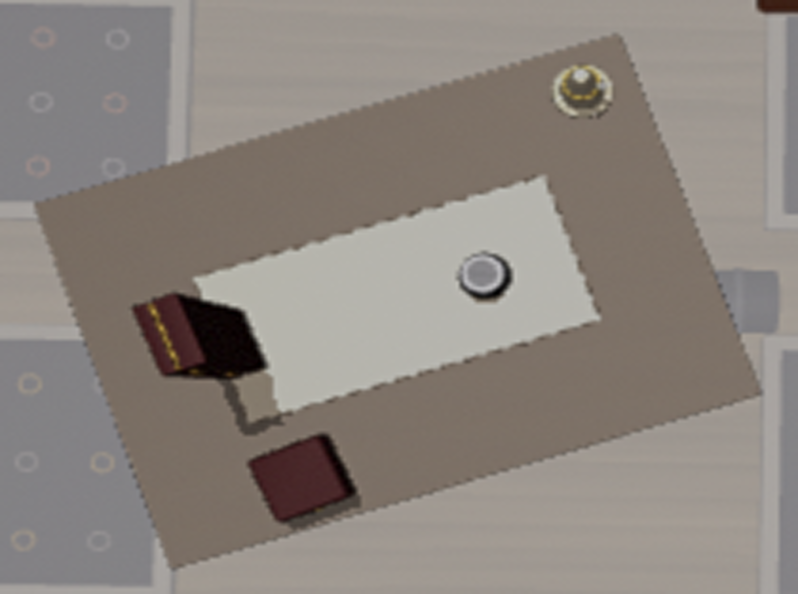

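```bash
cat >> h.py <<'E'
from scipy.spatial.transform import Rotation as R
C=np.array([px2w("top",u,v,.006)[:2] for u,v in [(313.2,115),(350.5,224.1),(195.3,277.4),(159.2,166.5)]])
O=C.mean(0); e=(C[0]-C[1]+C[3]-C[2])+(C[2]-C[1]+C[3]-C[0])@np.array([[0,-1],[1,0]])
TH=np.arctan2(e[1],e[0])
A=np.array([[np.cos(TH),-np.sin(TH)],[np.sin(TH),np.cos(TH)]])
def p2w(x,y,z): return np.r_[O+A@[x,y],z]
def w2p(w): return A.T@(np.asarray(w)[:2]-O)
def down(th): # tool x = y axis of a frame at yaw th, tool y = its x axis
    c,s=np.cos(th),np.sin(th)
    q=R.from_matrix(np.array([[-s,c,0],[c,s,0],[0,0,-1]])).as_quat(); return q[[3,0,1,2]]
E
python3 - <<'E'
from h import *
print(O,np.degrees(TH))
L=w2p([.5992,-.0300]);K=w2p([.5434,.1362]); print("loupe",L,"case",K,"cone",w2p([.744,-.092]),"rbox",w2p([.442,.086]))
q=down(TH)
print(r.get_obs()["joints"],r.ik(p2w(L[0]-.06,L[1],.43),q),r.ik(p2w(L[0]-.06,L[1],.186),q),r.ik(p2w(.065,L[1],.186),q),r.ik(p2w(K[0],K[1]+.06,.338),q),r.ik(p2w(K[0],K[1]+.06,.43),q))
E
```

```text
[0.58042498 0.0275686 ] 19.82724647083156
loupe [-0.0018644  -0.06052412] case [0.00201605 0.11475001] cone [ 0.11332231 -0.16796277] rbox [-0.11040002  0.10191928]
[ 1.13880066e+00  3.26886935e-01 -1.93478587e-01  1.05200203e+00
 -1.75180807e-05  1.43659994e+00] [-0.22794236  0.30161776 -0.16140435  1.10777422  0.         -0.57399309] [-0.22794236  0.56108881 -0.46288127  0.54682625  0.         -0.57399309] [-0.12244087  0.72839494 -0.11878527  0.72361611  0.         -0.4684916 ] [ 0.22046194  0.39242147 -0.27472317  0.90365169  0.         -0.12558879] [ 0.22046194  0.32481803 -0.12873302  1.11724527  0.         -0.12558879]
```

```bash
python3 - <<'E'
from h import *
q=down(TH); L=w2p([.5992,-.0300])
r.grasp(20)
r.movep(p2w(L[0]-.06,L[1],.43),q)
r.move_linear(p2w(L[0]-.06,L[1],.186),rate=.12)
f0=r.get_obs()["ft_force"]
r.move_linear(p2w(.064,L[1],.186),rate=.05)
print(r.get_obs()["ft_force"]-f0)
r.pause(.3)
r.move_linear(p2w(.03,L[1],.186),rate=.08)
r.move_linear(p2w(-.02,L[1],.42),rate=.2)
K=w2p([.5434,.1362])
r.movep(p2w(K[0],K[1]+.09,.43),q)
o=r.get_obs();print(o["clock"],o["gripper_width"],o["ee_pos"])
im,d=r.capture("top"); np.save("pics/top1.npy",d)
cv2.imwrite("pics/top1.png",im[:,:,::-1]); cv2.imwrite("pics/crop1.png",cv2.resize(im[105:285,150:360,::-1],None,fx=3.8,fy=3.3,interpolation=cv2.INTER_CUBIC))
E
```

```text
[ 0.15934994 -0.76860824  0.58802889]
11.4417 0.0002689592830167626 [0.51331615 0.22020665 0.42967485]
```

View pics/crop1.png

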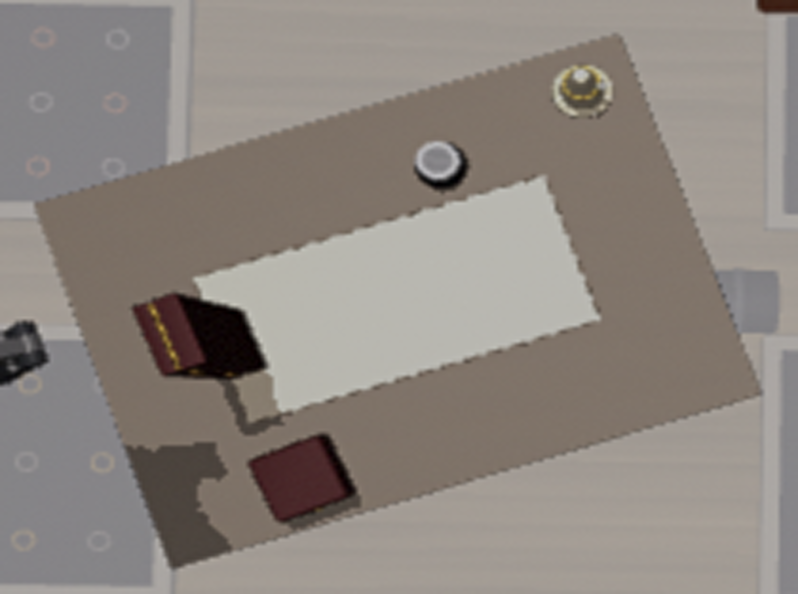

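```bash
python3 - <<'E'
from h import *
print("loupe",w2p(px2w("top",150+441/3.8,105+162/3.3,.036)))
th=np.radians(22.9); q=down(th); yc=np.array([-np.sin(th),np.cos(th)]); K=np.array([.5434,.1362])
P=lambda s,z: np.r_[K+yc*s,z]
r.movep(P(.075,.43),q)
r.move_linear(P(.065,.341),rate=.12)
f0=r.get_obs()["ft_force"]
for s in (.04,.03,.02,.01,0,-.01):
    r.move_linear(P(s,.341),rate=.03)
    o=r.get_obs();print(s,o["clock"],o["ft_force"]-f0)
r.pause(.8)
r.move_linear(P(.09,.341),rate=.12)
r.move_linear(P(.1,.43),rate=.15)
im,d=r.capture("top"); np.save("pics/top2.npy",d); print(r.get_obs()["clock"])
cv2.imwrite("pics/crop2.png",cv2.resize(im[105:285,150:360,::-1],None,fx=3.8,fy=3.3,interpolation=cv2.INTER_CUBIC))
Q=cloud("top",d)[150:250,185:310].reshape(-1,3); p=(Q[:,:2]-O)@A
m=(Q[:,2]>.026)&(Q[:,2]<.045)&(abs(p[:,0])<.07)&(abs(p[:,1])<.15)
b=cv2.minAreaRect((p[m]*1000).astype(np.float32)); print(m.sum(),np.median(Q[m,2]),b,cv2.boxPoints(b))
E
```

```text
loupe [ 0.08679311 -0.06234707]
0.04 13.625 [-0.16398333  2.21219806 -0.86477995]
0.03 14.1083 [ 1.23951872  1.43717841 -2.02584853]
0.02 14.5917 [ 0.9529164   1.26663953 -2.19904909]
0.01 15.075 [-0.46881879  0.91626506 -1.89937748]
0 15.5583 [-0.03747332  0.6945895  -1.93579597]
-0.01 16.0417 [-0.61097262  0.99486397 -0.9584185 ]
18.625
1502 0.033791717860384374 ((7.447488784790039, -8.03497314453125), (51.94295120239258, 189.69876098632812), 2.6413142681121826) [[ -22.867369   85.516785]
 [ -14.125422 -103.98044 ]
 [  37.762344 -101.58673 ]
 [  29.0204     87.91049 ]]
```

View pics/crop2.png

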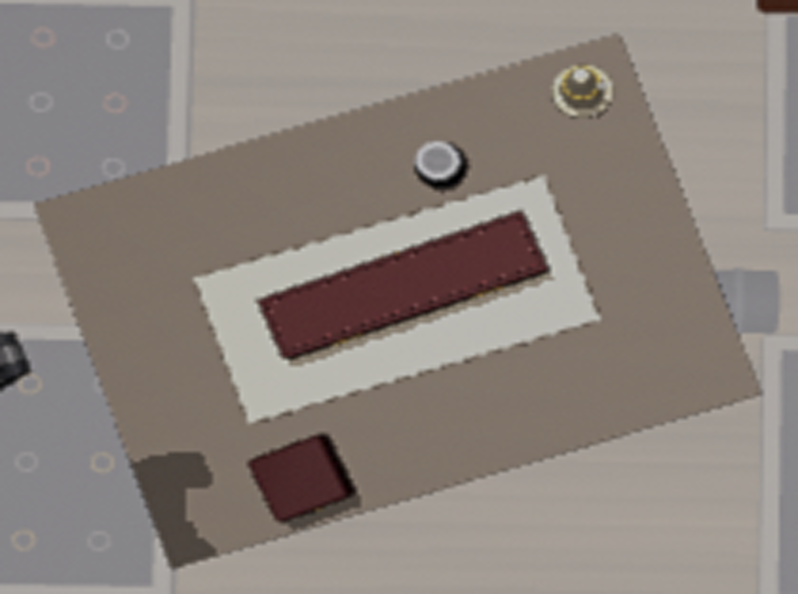

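```bash
python3 -c "
from workcell import r
r.pause(.3); r.sign_off()"
```

```text
the job is handed in; nothing more can be done
```

I handed the job in with the case lying on its back, lid up, wholly inside the suede panel. The loupe is standing off the panel. The arm reports no verdict, so these are my own measurements from the top camera.

- **Loupe:** with the fingers shut, I slid it off the panel's +x side. It was upright at about x = 0.087 m in the pad frame (0.078 m needed) and had not visibly moved after the case fell.
- **Case:** I tipped it with a slow push high on the lid face, with about 2 N at the wrist. It now lies with corners within x of about -23 to +38 mm and y of about -104 to +88 mm. The limits are ±61 mm and ±126 mm. The lid surface measured 34 mm up, which is what a flat case should give.
- **Other goods:** the ring cone and ring box look unmoved in before-and-after pictures. I did not look again at the necklace box and cleaner; the arm did not go near them.
- **Arm:** it was retracted clear of everything, and about 19 s of the 45 s had been used.

No check failed or disagreed.

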